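Start a coffee with the size wheel

ROBOT

A 6-joint arm with a two-finger parallel gripper is mounted at the origin on the work surface. World frame = base frame: x ahead of the robot, y to its left, z up, the work surface at z = 0. Lengths are in mm, angles in rad, forces in N, time in s.
With the tool pointing down it reaches from about 350 to 875 mm from the base axis. Payload 4.2 kg.
Tool frame: the origin (TCP) lies between the finger pads; the fingertips stand 25 mm ahead of it and the grasp point (between the pads) lies 6 mm ahead of it; z points along the fingers, y is the line along which they close (so a half turn about z gives the same grasp; the last joint's range is limited). The gripper opens to 85 mm and grips with 20 to 120 N. Pads are 22 mm wide; open, the fingers measure 114 mm over their backs; the gripper's body (76 mm by 85 mm) begins 54 mm behind the grasp point. The pads swing forward as they close: fully open they stand 13 mm farther back than shut.
Start: joints at [1.568, 0.385, 0.008, 0, -1.194, -0.259], TCP at [161.73, 603.691, 256.312] pointing down, gripper open.
Joint ranges: [-3.14, 3.14], [-1.21, 2.06], [-1.07, 1.41], [-3.16, 2.05], [-2.99, -0.16], [-3.1, 3.1]. Speed limits (rad/s): [2.79, 2.79, 3.14, 3.14, 3.14, 3.14].

INTERFACE

Orientations are given as a unit quaternion [x, y, z, w].
In Python, from bench import arm gives the robot as it stands.
- The arm moves only by the shell command python3 -m pendant 'ROWS'. ROWS is JSON, a list of rows, each a list of 7 numbers: the shift along the tool's x, y, z in m, then the turn, a rotation vector about the tool's x, y, z in degrees, then the finger opening in m, from 0 to 0.0854. In form: [[x, y, z, wx, wy, wz, fingers], ...]. A call has 1 to 12 rows; each row shifts and turns the commanded pose from where the row before left it, along the tool's axes as they then stand; what a row does not reach is not made up. A row lasts 1/10 s, in which the tool goes at most 50 mm and 8.59 degrees, less where a joint would pass 70% of its speed; a pose out of reach is approached as far as the arm can. A call is refused whole if a number of a shift passes 0.05 or a number of a turn 8.59, either way. A call with a gripper value outside its range is refused whole. The fingers move at their own pace and stop on an object; the grip force is fixed at half the most. Time passes only in rows, so rows that do not move let the fingers close. It gives the time, the measured TCP pose, the force, the opening and the grip force at its end, in the units of the state.
- arm.read_state(): the state, without advancing time (a new reading comes with each control period).
- arm.get_image(name): name is "scene" or "top" or "wrist"; returns a dict with "image" (400x640x3 uint8, red, green, blue), "fx", "fy", "cx", "cy" (pixels), "k1" (the pictures are not rectified: a ray, as slopes to the right and down, at radius r is drawn at 1 + k1 r^2 times it, then the intrinsics apply), "xyz" and "rotation" of the camera in the world. Camera axes: x right, y down, z forward; pixel columns grow to the right and rows downward; lengths in mm; the calibration is good to about 2 mm. A picture is of the moment at which its call begins. There is no depth.
- arm.job_done(): hands the job in; it is judged then, once.
The state is a dict: "clock": time; "joints": joint angles; "joint_vel": joint speeds; "joint_efforts": joint torques, N m; "position": TCP position; "ee_rot": TCP orientation; "contact_force": force on the tool from outside, world axes, zero at the start; "wrist_torque": the same for the moment, N m; "gripper_width": finger opening in mm; "grasp_force": force on a finger pad.
Only numpy, scipy, OpenCV 4.12 (cv2) and the standard library are available. Lean on these libraries where they do the work, as an engineer would, in place of code of your own. Each camera call takes 0.05 s, during which the arm holds its last target. There are 200 camera calls.

TASK

A capsule is loaded and the cup is under the spout: press the coffee machine's lid fully shut, then roll the drink-size wheel until its dark line is level with the fourth bar from the machine's front, being gentle so that the wheel does not click down on the way. Then gently push the wheel down until it bottoms to start the coffee, and let go, leaving the lid shut and the wheel on the fourth bar; do not disturb the things around.

Things in the scene. Friction and masses are not known exactly. Their poses are not given: they have to be found in the camera images.
- machine: Black capsule coffee machine fixed on the worktop, 320 mm deep (its x), 130 mm wide (its y), flat deck 200 mm high. Origin: centre of its underside. Its front (spout, wheel) faces its -x, its frosted tank is at +x; turned about z by up to 0.4 rad. On the deck, front to back: the wheel slot (x -137 to -93 mm), the steel lid (shut: x -76 to +41 mm).
- wheel_top (a point): Nominal highest point of the drink-size wheel's rim, 115 mm before the machine's origin, 8 mm above the deck; fixed to the machine. The true rim lies up to 2.5 mm higher or lower, differing from machine to machine: feel for it. The wheel: knurled aluminium, radius 28 mm, 10 mm wide, axle along the machine's y; only its top stands out of a slot 45 mm long (x), 14 mm wide.
- fourth_bar (a point): Centre of the fourth printed bar on the deck, the wanted size: 24 mm long. Five white bars on the slot's +y side grow in length from front (smallest drink) to back (largest); the wheel's dark line (3.6 mm wide, across the rim) is level with them at wheel angles -0.6, -0.3, 0, +0.3 and +0.6. The fourth is at +0.3.
- size_wheel (a joint): Angle (rad) of the drink-size wheel, stops at -0.66 and +0.66. At 0 its dark line is at the top; the angle grows as the top of the rim moves to the machine's back (+x). Turned by rubbing its rim along x; friction of about 2 N at the rim; it stays where it is left. Wanted: +0.3. More than 15 N on the wheel damages it.
- wheel_press (a joint): How far (m) the sprung wheel and its axle are pushed straight down: 0 at rest, 0.003 bottomed. A preloaded spring: it does not give below about 6 N, then yields 1 mm per N, 9 N at the bottom, where it becomes hard. Past 1.5 mm it clicks and the brew starts with whatever is set.
- capsule_lid (a joint): Angle (rad) of the lid over the capsule well: 0 shut, up to 1.15 open; its free edge, toward the machine's front, rises as it opens. A stiff hinge: it stays where it is left and gives way to 1 to 3 N square on its upper face near the free edge (more nearer the hinge, or straight down while wide open); at 0 it meets a hard stop.
- lid_hinge (a point): Middle of the lid's hinge line (along the machine's y), 35 mm behind the machine's origin and 204 mm above the worktop. Axes are the machine's.
- lid_tab (a point): Upper end of the lid's 50 mm wide steel tab, 111 mm from the hinge line, middle of its width; moves with the lid. The lid is a steel plate 98 mm long, 112 mm wide, 8 mm thick, the tab 6 mm thick; shut, its upper face is 209 mm above the worktop.
- espresso_cup: White cup, 62 mm wide, 58 mm high, standing on the drip tray under the spout. Origin: centre of its underside. Leave alone.
- mug: Blue mug, 82 mm wide, 92 mm high, beside the machine. Origin: centre of its underside. Leave alone.
- sugar_jar: Glass jar with steel cap, 72 mm wide, 95 mm high, beside the machine. Origin: centre of its underside. Leave alone.
- teaspoon: Steel spoon 140 mm long, lying in front of or beside the machine. Leave alone.
- spare_capsule0: Spare aluminium capsule, 37 mm wide, 28 mm high, on the worktop. Leave alone.
- spare_capsule1: Another spare capsule. Leave alone.
- pepper_mill: Wooden mill, 54 mm wide, 175 mm high. Leave alone.

How it is judged (in metres and radians):
On the way, in this order (a step that is already met when the one before it is completed fails the run):
1. the lid is pressed shut (value of joint capsule_lid below 0.05 rad), for 0.2 s.
2. the wheel's line is level with the fourth bar, the wheel not pressed in (value of joint size_wheel between 0.2 and 0.4 rad and value of joint wheel_press below 0.0015 m), for 0.3 s.
3. the wheel is pushed down to its bottom with lid shut and size set (value of joint wheel_press above 0.0025 m and value of joint capsule_lid below 0.05 rad and value of joint size_wheel between 0.2 and 0.4 rad), for 0.05 s.
At the end, for the whole second after the job is handed in: The lid is shut (within 0.05 rad), the wheel's line is level with the fourth bar (0.3 within 0.1 rad, about 2.8 mm at the rim), the wheel has been pushed down to its bottom after that and has sprung up again, and nothing touches the machine (value of joint capsule_lid below 0.05 rad and value of joint size_wheel between 0.2 and 0.4 rad and value of joint wheel_press below 0.0008 m and contact force between the fingers and machine below 0.1 N).
It fails at once if the wheel clicked in (over 1.5 mm) while the lid was open or the line was not at the fourth bar (value of joint wheel_press above 0.0015 m and (value of joint capsule_lid above 0.08 rad or value of joint size_wheel below 0.2 rad or value of joint size_wheel above 0.4 rad)).
It fails at once if more than 15 N on the wheel (contact force between the fingers and size_wheel above 15 N).
It fails at once if a bystander was moved by more than 3 cm or the cup under the spout tipped (distance of any of espresso_cup, mug, sugar_jar, teaspoon, spare_capsule0, spare_capsule1, pepper_mill from where it was at the start of the episode above 0.03 m or angle between espresso_cup's own z axis and vertical above 0.4 rad).
It also fails if it takes over 64 s, if anything falls off the work surface, if the arm or the gripper's body presses on something with over 40 N, if the wrist force passes 120 N, or if a joint passes its speed limit or range.

## Working session

There is one attempt and no reset: what is moved stays moved. The work goes in short steps, Python scripts to look and compute and a shell command to move; the robot and the scene stay as the last step left them, time stands still between calls to the robot, and variables do not carry over. Pictures are saved under pics/ and viewed, at most 10 in all, crops included, and the job is handed in when it is done.

```bash
mkdir -p pics; cat > h.py <<'E'
import numpy as np, cv2
from bench import arm
from scipy.spatial.transform import Rotation as R
def snap(n,f):
    d=arm.get_image(n); cv2.imwrite(f,cv2.cvtColor(np.asarray(d['image']),cv2.COLOR_RGB2BGR))
    np.save(f+'.npy',{k:v for k,v in d.items() if k!='image'},allow_pickle=True); return d
def load(f): return np.load(f+'.npy',allow_pickle=True).item()
def ray(d,u,v):
    K=np.array([[d['fx'],0,d['cx']],[0,d['fy'],d['cy']],[0,0,1.]])
    p=cv2.undistortPoints(np.array([[[u,v]]],float),K,np.array([d['k1'],0,0,0.]))[0,0]
    r=np.array(d['rotation']); 
    if r.shape!=(3,3): r=R.from_quat(r).as_matrix()
    w=r@np.array([p[0],p[1],1]); return np.array(d['xyz']),w/np.linalg.norm(w)
def onz(d,u,v,z):
    o,w=ray(d,u,v); return o+w*(z-o[2])/w[2]
def tri(l):
    A=0;b=0
    for d,u,v in l:
        o,w=ray(d,u,v);P=np.eye(3)-np.outer(w,w);A=A+P;b=b+P@o
    x=np.linalg.solve(A,b)
    return x,[float(np.linalg.norm((np.eye(3)-np.outer(ray(d,u,v)[1],ray(d,u,v)[1]))@(x-ray(d,u,v)[0]))) for d,u,v in l]
def proj(d,X):
    r=np.array(d['rotation']); 
    if r.shape!=(3,3): r=R.from_quat(r).as_matrix()
    c=r.T@(np.array(X)-d['xyz']);s=c[:2]/c[2];s=s*(1+d['k1']*(s@s)); return s*[d['fx'],d['fy']]+[d['cx'],d['cy']]
E
python3 - <<'E'
from h import *
for n in ['scene','top','wrist']:
    d=snap(n,f'pics/{n}0.png'); print(n,d['xyz'],d['rotation'],d['fx'],d['cx'],d['cy'],d['k1'])
print(arm.read_state())
E
```

```text
scene [1113.81902434  602.97100566  840.62217208] [ 0.33175229  0.84646749 -0.38577215 -0.15688547] 444.68692330807164 320.0867682438403 193.40008036246832 -0.1279012141386844
top [ 324.45976936   42.85459933 1227.010599  ] [-0.68397425  0.72063555 -0.08051703  0.07987892] 413.54800605341387 313.69446945120495 199.32075186319562 -0.0509582365540458
wrist [234.65773702 582.15533749 372.40910411] [-0.60204636  0.7842026   0.11873037 -0.0920302 ] 276.9665084080711 317.314283309802 199.87217291383237 -0.019409257282077336
{'clock': 0.15, 'joints': array([ 1.56760081e+00,  3.85371436e-01,  6.94957675e-03, -3.39000804e-04,
       -1.19399261e+00, -2.58604183e-01]), 'joint_vel': array([ 0.00038567, -0.00163308,  0.0052403 ,  0.00148648,  0.00092387,
       -0.00208829]), 'joint_efforts': array([ 5.98781662e-05, -3.92675722e+01,  1.88581699e+01,  4.18851078e+00,
       -3.40992214e-03,  1.05438698e-06]), 'position': array([161.64280286, 603.33024127, 255.48374354]), 'ee_rot': array([ 9.91436345e-01, -1.30588261e-01, -5.32342034e-05,  8.22550291e-04]), 'contact_force': array([0.22468945, 0.16804403, 0.53558099]), 'wrist_torque': array([-0.01223047,  0.05191585, -0.00786785]), 'grasp_force': 0.0, 'gripper_width': 85.40859102173344}
```

View pics/scene0.png

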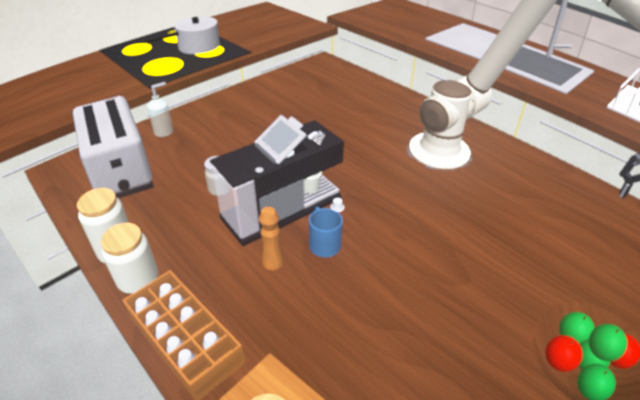

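View pics/top0.png

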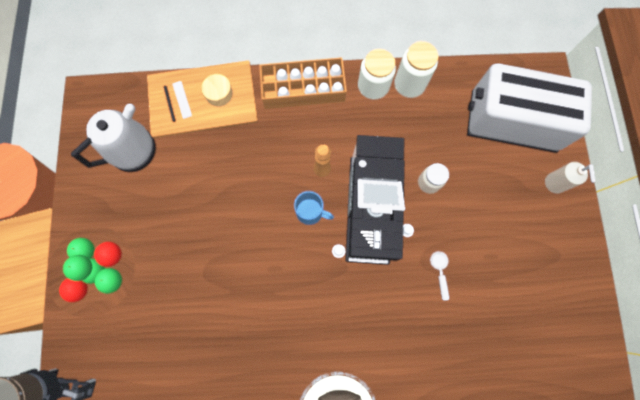

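The overview shows the machine in the top view at about (378,200): front toward the robot at (375,260), bars at (371,239), lid half open at (381,195). I'll enlarge both views.

```bash
python3 - <<'E'
import cv2
a=cv2.imread('pics/top0.png')[125:275,330:420]; b=cv2.imread('pics/scene0.png')[105:245,200:360]
a=cv2.resize(a,(360,600),interpolation=cv2.INTER_CUBIC)
b=cv2.resize(b,None,fx=2.75,fy=2.75,interpolation=cv2.INTER_CUBIC)
b=cv2.copyMakeBorder(b,0,600-b.shape[0],0,0,0)
cv2.imwrite('pics/c0.png',cv2.hconcat([a,b])); print(b.shape)
E
```

```text
(600, 440, 3)
```

View pics/c0.png

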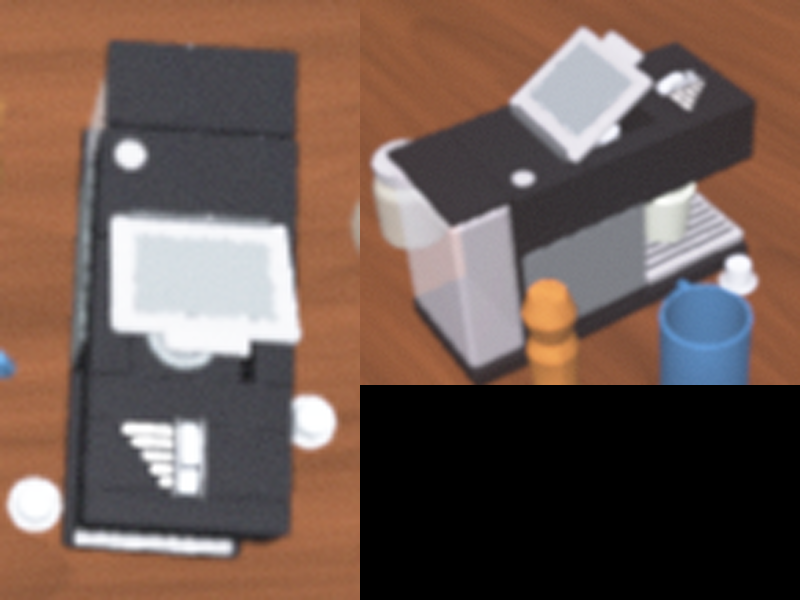

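Crop: in top view deck front corners at (351,255.5), (402,259), back (357,135), (404,138); wheel at about (377,240) with its dark line around crop (188,467), i.e. toward the front. The lid is roughly half open.

```bash
python3 - <<'E'
from h import *
t=load('pics/top0.png'); s=load('pics/scene0.png')
T=lambda u,v:(t,330+u/4,125+v/4); S=lambda u,v:(s,200+(u-360)/2.75,105+v/2.75)
P={'F+':(T(83,522),S(755,102)),'F-':(T(287,537),S(674,42)),'B+':(T(107,40),S(455,222)),'B-':(T(298,52),S(390,155)),
'btn':(T(131,155),S(523,178)),'lidH+':(T(112,215),S(580,160)),'lidH-':(T(285,226),S(512,102)),'lidF+':(T(112,332),S(650,85)),'lidF-':(T(300,342),S(585,28)),'tab-':(T(250,355),S(612,33)),'tab+':(T(162,345),S(641,55))}
for k,v in P.items(): x,e=tri(v); print(k,x.round(1),np.round(e,1),onz(*v[0],200).round(1),onz(*v[1],200).round(1))
for n,p in dict(wtop=(188,420),wbot=(186,495),line=(186,467),b1=(165,483),b1t=(172,483),b4=(135,441),b5=(124,428),b5e=(172,430)).items(): print(n,onz(*T(*p),205).round(1))
E
```

```text
F+ [414.7 -48.4 194. ] [0.8 0.8] [414.7 -48.5 200. ] [420.8 -41.6 200. ]
F- [ 399.4 -175.4  195.2] [0.7 0.7] [ 398.6 -173.8  200. ] [ 405.  -170.3  200. ]
B+ [728.3 -85.5 201.4] [2. 2.] [730.5 -87.1 200. ] [726.6 -85.  200. ]
B- [ 714.5 -211.3  194.8] [3.8 3.8] [ 715.6 -212.9  200. ] [ 716.3 -200.4  200. ]
btn [649.6 -96.  199.3] [0.9 0.9] [650.1 -96.7 200. ] [649.7 -94.3 200. ]
lidH+ [605.3 -77.2 207.6] [4. 4.] [610.3 -81.2 200. ] [597.5 -81.2 200. ]
lidH- [ 593.6 -188.7  206.2] [2.6 2.6] [ 597.1 -192.1  200. ] [ 587.5 -193.7  200. ]
lidF+ [523.8 -70.3 250.2] [0.9 0.9] [533.4 -75.4 200. ] [ 474.1 -128.4  200. ]
lidF- [ 509.4 -180.6  253.9] [1.4 1.4] [ 520.6 -194.1  200. ] [ 453.3 -250.9  200. ]
tab- [ 502.4 -149.   259.5] [0.9 0.9] [ 514.  -161.5  200. ] [ 439.5 -225.   200. ]
tab+ [511.2 -97.3 263.2] [0.1 0.1] [ 523.4 -106.4  200. ] [ 445.3 -174.1  200. ]
wtop [ 474. -118.  205.]
wbot [ 427.4 -112.8  205. ]
line [ 444.7 -114.2  205. ]
b1 [ 435.5 -100.4  205. ]
b1t [ 435.3 -104.7  205. ]
b4 [462.6 -83.9 205. ]
b5 [471.1 -77.7 205. ]
b5e [ 468.2 -107.5  205. ]
```

```bash
python3 -m pendant '[[0,0,-0.04,0,0,-8.3,0],[0.025,0.038,-0.01,0,0,0,0],[0.025,0.038,0,0,0,0,0],[0.025,0.038,0,0,0,0,0],[0.025,0.038,0,0,0,0,0],[0.025,0.038,0,0,0,0,0],[0.025,0.038,0,0,0,0,0],[0.025,0.038,0,0,0,0,0],[0.025,0.038,0,0,0,0,0],[0.025,0.038,0,0,0,0,0],[0.025,0.038,0,0,0,0,0]]'; python3 -m pendant '[[0.025,0.038,0,0,0,0,0],[0.025,0.038,0,0,0,0,0],[0.025,0.038,0,0,0,0,0],[0.025,0.038,0,0,0,0,0],[0.025,0.038,0,0,0,0,0],[0.025,0.038,0,0,0,0,0],[0,0,0,0,0,0,0],[0,0,0,0,0,0,0]]'
python3 - <<'E'
from h import *
s=arm.read_state();print(s['clock'],s['position'],R.from_quat(s['ee_rot']).as_matrix().round(4).tolist(),s['joints'].round(2),s['contact_force'])
snap('wrist','pics/w1.png')
E
```

```text
clock: 1.25
position: [365.9, 195.3, 306.4]
ee_rot: [0.998, -0.058, 0.0, -0.0]
contact_force: [0.6, 0.5, -0.5]
gripper_width: -0.1
grasp_force: 0.0
clock: 2.05
position: [487.9, -47.8, 305.6]
ee_rot: [0.998, -0.06, -0.001, 0.0]
contact_force: [0.2, 0.1, -0.6]
gripper_width: -0.2
grasp_force: 0.0
2.05 [487.91035301 -47.83305432 305.5815388 ] [[0.9928, -0.1196, -0.0016], [-0.1196, -0.9928, 0.0], [-0.0016, 0.0002, -1.0]] [ 0.23  0.12 -0.23 -0.   -1.23  1.22] [ 0.15286978  0.12732274 -0.57199237]
```

View pics/w1.png

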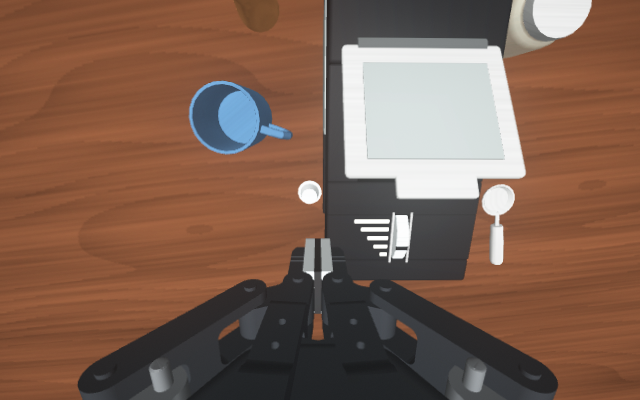

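The wrist view shows the tool aligned with the machine; lid tab at (437,188), wheel at (400,237) with bars left of it, and tool tip at (318,245). Moving over the lid and pressing.

```bash
python3 -m pendant '[[0.024,0.036,0,0,0,0,0],[0.024,0.036,0,0,0,0,0],[0,0,0.01,0,0,0,0],[0,0,0.01,0,0,0,0],[0,0,0.01,0,0,0,0],[0,0,0.01,0,0,0,0],[0,0,0.01,0,0,0,0],[0,0,0,0,0,0,0]]'; python3 -m pendant '[[0,0,0.008,0,0,0,0],[0,0,0.006,0,0,0,0],[0,0,0.002,0,0,0,0],[0,0,0,0,0,0,0]]'
```

```text
clock: 2.9
position: [526.4, -123.1, 254.7]
ee_rot: [0.998, -0.058, -0.001, -0.0]
contact_force: [0.1, -0.1, 0.5]
gripper_width: 0.0
grasp_force: 0.0
clock: 3.3
position: [527.2, -124.0, 239.9]
ee_rot: [0.998, -0.059, -0.0, -0.0]
contact_force: [-0.1, -0.3, 0.8]
gripper_width: 0.1
grasp_force: 0.0
```

```bash
for i in 1 2; do python3 -m pendant '[[0,0,0.002,0,0,0,0],[0,0,0.001,0,0,0,0],[0,0,0,0,0,0,0]]'|head -4; done
```

```text
clock: 3.6
position: [527.4, -124.0, 237.3]
ee_rot: [0.998, -0.058, 0.0, 0.0]
contact_force: [0.2, 1.3, -0.2]
clock: 3.9
position: [527.3, -123.9, 234.2]
ee_rot: [0.998, -0.058, -0.0, -0.0]
contact_force: [0.8, 0.6, -0.6]
```

```bash
python3 - <<'E'
from h import *
import glob
snap('wrist','pics/w2.png');snap('top','pics/t2.png')
a=cv2.imread('pics/w2.png')[60:400,160:560]; b=cv2.imread('pics/t2.png')[125:275,330:420]
b=cv2.resize(b,(360,600),interpolation=cv2.INTER_CUBIC);a=cv2.copyMakeBorder(a,0,260,0,0,0)
cv2.imwrite('pics/c2.png',cv2.hconcat([a,b]))
E
```

```text
(no output)
```

View pics/c2.png

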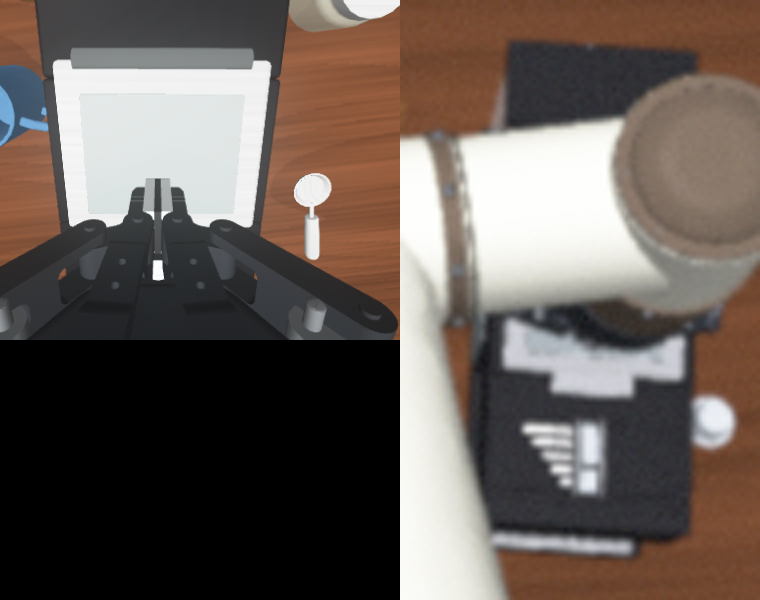

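Lid is almost shut (tab end near the bars' rear in the top crop at (590,395)); the closed pads are on the plate. Continue until the hard stop.

```bash
for i in 1 2 3; do python3 -m pendant '[[0,0,0.001,0,0,0,0],[0,0,0,0,0,0,0]]'|sed -n '2p;4p'; done
```

```text
position: [527.4, -123.9, 233.6]
contact_force: [-0.9, -0.4, 2.0]
position: [527.4, -123.9, 233.5]
contact_force: [-1.8, 1.7, 6.2]
position: [527.4, -124.0, 233.5]
contact_force: [-3.6, 2.5, 10.4]
```

```bash
python3 -m pendant '[[0,0,0.001,0,0,0,0],[0,0,0,0,0,0,0],[0,0,0,0,0,0,0],[0,0,-0.02,0,0,0,0],[0,0,-0.03,0,0,0,0],[-0.04,-0.045,0,0,0,0,0],[-0.02,0,0,0,0,0,0],[0,0,0,0,0,0,0],[0,0,0,0,0,0,0]]'
python3 - <<'E'
from h import *
snap('wrist','pics/w3.png'); a=cv2.imread('pics/w3.png')
cv2.imwrite('pics/c3.png',cv2.resize(a[100:300,300:560],(780,600),interpolation=cv2.INTER_CUBIC))
w=load('pics/w1.png');print(onz(w,400.5,237.5,202),onz(w,400.5,213,202),onz(w,400.5,262,202))
E
```

```text
clock: 5.5
position: [479.0, -80.5, 280.5]
ee_rot: [0.998, -0.058, 0.001, -0.0]
contact_force: [0.1, -0.5, 0.1]
gripper_width: 0.2
grasp_force: 0.0
[ 451.84968611 -118.3303258   202.        ] [ 474.69262165 -118.97777189  202.        ] [ 427.60560179 -117.66612277  202.        ]
```

View pics/c3.png

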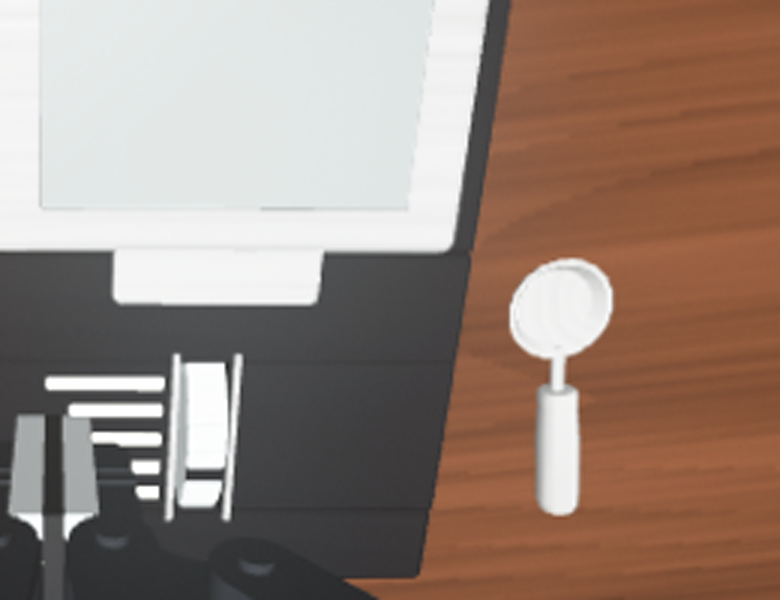

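Lid is shut (tab flat at crop (217,277)); the wheel's dark line is at crop (200,476), between bars 1 (492) and 2 (467); fourth bar at crop y≈410.

```bash
python3 - <<'E'
from h import *
w=load('pics/w3.png'); f=lambda u,v:(300+u/3,100+v/3)
th=-0.1193; mx=np.array([np.cos(th),np.sin(th)]); my=np.array([-mx[1],mx[0]])
for n,p,z in [('slotback',(207,355),200),('slotfront',(198,519),200),('rail+f',(169,519),200),('rail-f',(226,519),200),('bar1',(148,492),200),('bar2',(146,467),200),('bar4',(115,410),200),('bar5',(105,383),200),('tabend',(216,303),209),('wheel r',(205,364),204),('line',(199,476),206),('line',(199,476),207.5)]:
    X=onz(w,*f(*p),z); d=X[:2]-[450.5,-117.2]; print(n,z,X[:2].round(1),'machine',(d@mx).round(1),(d@my).round(1))
E
```

```text
slotback 200 [ 473.9 -121.3] machine 23.7 -1.3
slotfront 200 [ 426.5 -116. ] machine -24.0 -1.7
rail+f 200 [ 427.4 -108.2] machine -24.0 6.2
rail-f 200 [ 425.6 -123.6] machine -24.0 -9.3
bar1 200 [ 436.3 -103.2] machine -15.7 12.2
bar2 200 [ 443.9 -103.3] machine -8.2 13.0
bar4 200 [461.4 -96.6] machine 8.3 21.7
bar5 200 [469.2 -94.8] machine 15.9 24.5
tabend 209 [ 490.5 -122.9] machine 40.4 -0.9
wheel r 204 [ 473.1 -120.1] machine 22.8 -0.1
line 206 [ 443.  -116.3] machine -7.5 -0.0
line 207.5 [ 443.9 -116.1] machine -6.7 0.3
```

```bash
cat > f.py <<'E'
from h import *
F=[];P=[]
for i in range(5): arm.get_image('top'); s=arm.read_state(); F.append(s['contact_force']);P.append(s['position'])
print(round(s['clock'],2),'F',np.mean(F,0).round(2),'P',np.mean(P,0).round(2))
E
python3 -m pendant '[[-0.031,0.0405,0,0,0,0,0],[0,0,0.02,0,0,0,0],[0,0,0.02,0,0,0,0],[0,0,0.003,0,0,0,0],[0,0,0,0,0,0,0],[0,0,0,0,0,0,0]]'; python3 f.py
```

```text
clock: 6.15
position: [445.1, -116.6, 238.0]
ee_rot: [0.998, -0.058, 0.001, 0.0]
contact_force: [0.7, -0.0, 0.2]
gripper_width: 0.3
grasp_force: 0.0
6.4 F [0.05 0.06 0.07] P [ 444.73 -116.43  238.05]
```

```bash
python3 -m pendant '[[-0.001,0,0.001,0,0,0,0],[0,0.001,0.0005,0,0,0,0],[0,0,0,0,0,0,0]]'|sed -n '2p;4p'; for i in 1 2 3; do python3 -m pendant '[[0,0,0.0005,0,0,0,0],[0,0,0,0,0,0,0]]'|sed -n '2p;4p'; done; python3 f.py
```

```text
position: [442.8, -117.4, 235.8]
contact_force: [-0.2, -0.9, -0.3]
position: [442.9, -117.4, 235.3]
contact_force: [-0.2, -0.3, 0.1]
position: [442.9, -117.4, 234.7]
contact_force: [-0.0, 0.5, -1.2]
position: [442.9, -117.4, 234.3]
contact_force: [0.1, -0.1, 0.3]
7.55 F [-0.08  0.17 -0.25] P [ 442.93 -117.37  234.31]
```

```bash
for i in 1 2 3 ; do python3 -m pendant '[[0,0,0.0005,0,0,0,0],[0,0,0,0,0,0,0]]'|sed -n '2p;4p';python3 f.py; done
```

```text
position: [442.9, -117.4, 233.7]
contact_force: [-0.0, 1.5, -0.3]
8.0 F [0.32 0.03 0.19] P [ 442.91 -117.37  233.8 ]
position: [442.9, -117.4, 233.3]
contact_force: [0.4, 0.0, -0.5]
8.45 F [ 0.13  0.08 -0.42] P [ 442.92 -117.37  233.3 ]
position: [443.0, -117.4, 233.0]
contact_force: [0.4, 0.2, 0.3]
8.9 F [-0.54  0.18  1.77] P [ 443.01 -117.38  233.01]
```

```bash
python3 -m pendant '[[0,0,0.0005,0,0,0,0],[0,0,0,0,0,0,0]]'|sed -n '2p;4p';python3 f.py; python3 -m pendant '[[0.001,0,0.0001,0,0,0,0],[0.001,0,0,0,0,0,0],[0.001,0,0,0,0,0,0],[0,0,0,0,0,0,0]]'|sed -n '2p;4p';python3 f.py
```

```text
position: [443.1, -117.4, 232.9]
contact_force: [-1.7, 1.0, 4.6]
9.35 F [-1.6   0.65  5.2 ] P [ 443.08 -117.43  232.86]
position: [446.0, -117.8, 232.7]
contact_force: [-2.1, 1.2, 5.7]
10.0 F [-1.63  1.02  5.41] P [ 446.   -117.78  232.76]
```

```bash
python3 -m pendant '[[0,0,-0.0002,0,0,0,0],[0.001,0,0,0,0,0,0],[0.001,0,0,0,0,0,0],[0.001,0,0,0,0,0,0],[0.001,0,0,0,0,0,0],[0,0,0,0,0,0,0]]'|sed -n '2p;4p';python3 f.py;  python3 -m pendant '[[0.001,0,0,0,0,0,0],[0.001,0,0,0,0,0,0],[0.001,0,0,0,0,0,0],[0.001,0,0,0,0,0,0],[0,0,0,0,0,0,0]]'|sed -n '2p;4p';python3 f.py
```

```text
position: [449.9, -118.2, 232.9]
contact_force: [-1.3, 0.9, 5.2]
10.85 F [-1.51  0.74  5.53] P [ 449.93 -118.24  232.89]
position: [453.9, -118.7, 232.8]
contact_force: [-1.1, 1.1, 5.3]
11.6 F [-1.72  0.75  5.53] P [ 453.86 -118.73  232.88]
```

```bash
python3 -m pendant '[[0,0,-0.005,0,0,0,0],[0,0,-0.02,0,0,0,0],[0,0,-0.023,0,0,0,0],[0.02,-0.042,0,0,0,0,0],[0,0,0,0,0,0,0],[0,0,0,0,0,0,0]]'
python3 - <<'E'
from h import *
snap('wrist','pics/w4.png'); a=cv2.imread('pics/w4.png')
cv2.imwrite('pics/c4.png',cv2.resize(a[200:290,320:420],(600,540),interpolation=cv2.INTER_CUBIC))
E
```

```text
clock: 12.2
position: [478.6, -78.6, 279.8]
ee_rot: [0.998, -0.058, -0.001, -0.0]
contact_force: [0.2, -0.0, -0.2]
gripper_width: -0.2
grasp_force: 0.0
```

View pics/c4.png

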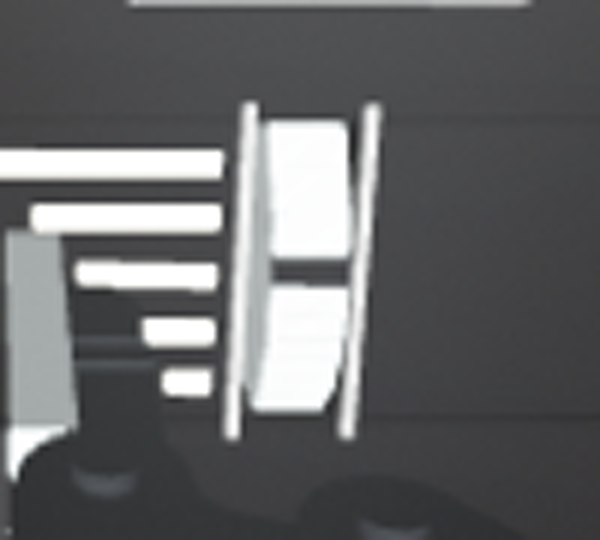

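The dark line is at crop (311,272), about level with bar 3 (crop y 274) before parallax; bar 4 at crop y 218.

```bash
python3 - <<'E'
from h import *
w=load('pics/w4.png'); f=lambda u,v:(320+u/6,200+v/6)
th=-0.1193; mx=np.array([np.cos(th),np.sin(th)]); my=np.array([-mx[1],mx[0]])
for n,p,z in [('slotback',(312,103),200),('slotfront',(288,438),200),('bar1',(187,382),200),('bar3',(147,274),200),('bar4',(125,218),200),('bar5',(105,165),200),('line',(311,272),208),('line0',(311,272),205.5),('line9',(311,272),210)]:
    d=onz(w,*f(*p),z)[:2]-[450.5,-117.2]; print(n,z,'machine',(d@mx).round(1),(d@my).round(1))
E
python3 f.py
```

```text
slotback 200 machine 24.2 -1.6
slotfront 200 machine -24.4 -1.4
bar1 200 machine -15.8 12.6
bar3 200 machine 0.2 18.5
bar4 200 machine 8.2 21.7
bar5 200 machine 15.6 24.4
line 208 machine 4.5 -1.2
line0 205.5 machine 3.3 -1.7
line9 210 machine 5.5 -0.7
12.5 F [-0.04 -0.16  0.03] P [478.1  -79.71 280.05]
```

```bash
python3 -m pendant '[[-0.026,0.0415,0,0,0,0,0],[0,0,0.02,0,0,0,0],[0,0,0.02,0,0,0,0],[0,0,0.004,0,0,0,0],[0,0,0.002,0,0,0,0],[0,0,0,0,0,0,0],[0,0,0,0,0,0,0]]'|sed -n '2p;4p'; python3 f.py; for i in 1 2; do python3 -m pendant '[[0,0,0.0005,0,0,0,0],[0,0,0,0,0,0,0]]'|sed -n '4p';python3 f.py; done
```

```text
position: [448.6, -117.4, 235.3]
contact_force: [1.0, 1.1, 0.5]
13.45 F [-0.08  0.01 -0.01] P [ 448.33 -117.35  234.99]
contact_force: [-0.2, -0.2, -0.2]
13.9 F [ 0.22 -0.19 -0.14] P [ 447.93 -117.45  233.9 ]
contact_force: [-0.1, -0.8, -0.5]
14.35 F [0.09 0.06 0.11] P [ 447.94 -117.47  233.4 ]
```

```bash
for i in 1 2; do python3 -m pendant '[[0,0,0.0005,0,0,0,0],[0,0,0,0,0,0,0]]'|sed -n '4p';python3 f.py; done
```

```text
contact_force: [-0.1, 1.1, -0.8]
14.8 F [0.11 0.12 1.17] P [ 448.02 -117.48  233.05]
contact_force: [-1.4, 1.2, 4.8]
15.25 F [-1.32  0.73  4.95] P [ 448.09 -117.51  232.92]
```

```bash
python3 -m pendant '[[0.001,0,0,0,0,0,0],[0.001,0,0,0,0,0,0],[0.001,0,0,0,0,0,0],[0.0008,0,0,0,0,0,0],[0,0,0,0,0,0,0]]'|sed -n '4p';python3 f.py;python3 -m pendant '[[0,0,-0.005,0,0,0,0],[0,0,-0.02,0,0,0,0],[0,0,-0.023,0,0,0,0],[0.02,-0.042,0,0,0,0,0],[0,0,0,0,0,0,0],[0,0,0,0,0,0,0]]'|sed -n '2p'
python3 - <<'E'
from h import *
snap('wrist','pics/w5.png'); a=cv2.imread('pics/w5.png')
cv2.imwrite('pics/c5.png',cv2.resize(a[200:290,320:420],(600,540),interpolation=cv2.INTER_CUBIC))
E
```

```text
contact_force: [-2.0, 0.7, 5.7]
16.0 F [-1.89  0.71  5.6 ] P [ 451.73 -117.95  232.86]
position: [476.4, -77.9, 279.8]
```

View pics/c5.png

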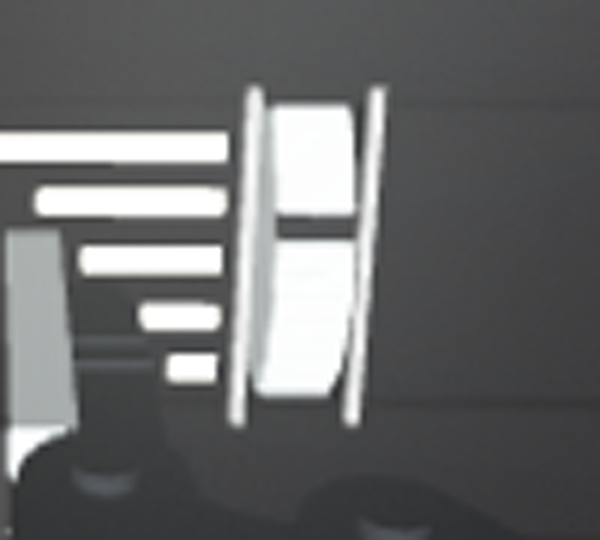

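Line now at crop (315,227); bar 4 at y 201, bar 3 at y 260, before parallax.

```bash
python3 - <<'E'
from h import *
w=load('pics/w5.png'); f=lambda u,v:(320+u/6,200+v/6)
th=-0.1193; mx=np.array([np.cos(th),np.sin(th)]); my=np.array([-mx[1],mx[0]])
for n,p,z in [('slotback',(315,87),200),('slotfront',(295,427),200),('bar1',(192,368),200),('bar3',(150,260),200),('bar4',(130,201),200),('bar5',(110,147),200),('line',(315,227),207.2)]:
    d=onz(w,*f(*p),z)[:2]-[450.5,-117.2]; print(n,z,'machine',(d@mx).round(1),(d@my).round(1))
E
python3 f.py
```

```text
slotback 200 machine 24.1 -1.3
slotfront 200 machine -24.9 -1.8
bar1 200 machine -15.9 12.5
bar3 200 machine -0.0 18.7
bar4 200 machine 8.3 21.6
bar5 200 machine 15.8 24.4
line 207.2 machine 8.1 -1.0
16.9 F [-0.03  0.01 -0.26] P [475.96 -78.96 280.04]
```

```bash
python3 -m pendant '[[-0.021,0.0415,0,0,0,0,0],[0,0,0.02,0,0,0,0],[0,0,0.02,0,0,0,0],[0,0,0.004,0,0,0,0],[0,0,0.002,0,0,0,0],[0,0,0,0,0,0,0],[0,0,0,0,0,0,0],[0,0,0.0005,0,0,0,0],[0,0,0.0005,0,0,0,0],[0,0,0,0,0,0,0]]'|sed -n '2p;4p'; python3 f.py; python3 -m pendant '[[0,0,0.0005,0,0,0,0],[0,0,0.0005,0,0,0,0],[0,0,0,0,0,0,0]]'|sed -n '4p';python3 f.py;python3 -m pendant '[[0,0,0.0005,0,0,0,0],[0,0,0,0,0,0,0]]'|sed -n '4p';python3 f.py
```

```text
position: [450.9, -117.2, 233.6]
contact_force: [0.3, 1.3, -0.7]
18.15 F [-0.02  0.22  0.02] P [ 450.81 -117.26  233.49]
contact_force: [-2.1, 0.9, 3.5]
18.7 F [-1.45  0.53  4.89] P [ 450.92 -117.34  232.92]
contact_force: [-1.3, 0.5, 6.7]
19.15 F [-2.25  0.71  5.65] P [ 450.95 -117.36  232.5 ]
```

Yielding has begun; keep pushing down in small steps.

```bash
for i in 1 2 3; do python3 -m pendant '[[0,0,0.0005,0,0,0,0],[0,0,0.0005,0,0,0,0],[0,0,0,0,0,0,0]]'|sed -n '4p';python3 f.py; done
```

```text
contact_force: [-1.9, 0.2, 6.7]
19.7 F [-2.45  0.87  6.27] P [ 450.99 -117.37  231.67]
contact_force: [-1.8, 1.0, 8.8]
20.25 F [-2.17  0.93  7.59] P [ 451.18 -117.37  230.89]
contact_force: [-2.0, -0.5, 8.4]
20.8 F [-2.23  1.44  7.59] P [ 451.36 -117.41  230.12]
```

```bash
for i in 1 2 ; do python3 -m pendant '[[0,0,0.0004,0,0,0,0],[0,0,0,0,0,0,0]]'|sed -n '4p';python3 f.py; done
```

```text
contact_force: [-1.8, 0.0, 8.5]
21.25 F [-1.93  1.28  8.39] P [ 451.49 -117.43  229.85]
contact_force: [-1.8, 0.8, 8.7]
21.7 F [-1.73  1.14  9.59] P [ 451.8  -117.46  229.82]
```

```bash
python3 -m pendant '[[0,0,0.0002,0,0,0,0],[0,0,0,0,0,0,0],[0,0,-0.002,0,0,0,0],[0,0,-0.005,0,0,0,0],[0,0,-0.02,0,0,0,0],[0,0,-0.026,0,0,0,0],[0.02,-0.042,0,0,0,0,0],[0,0,0,0,0,0,0],[0,0,0,0,0,0,0]]'|sed -n '2p;4p'
python3 - <<'E'
from h import *
snap('wrist','pics/w6.png'); a=cv2.imread('pics/w6.png')
cv2.imwrite('pics/c6.png',cv2.resize(a[170:290,320:440],(600,600),interpolation=cv2.INTER_CUBIC))
E
```

```text
position: [475.4, -77.3, 280.0]
contact_force: [-0.3, -0.1, -0.0]
```

View pics/c6.png

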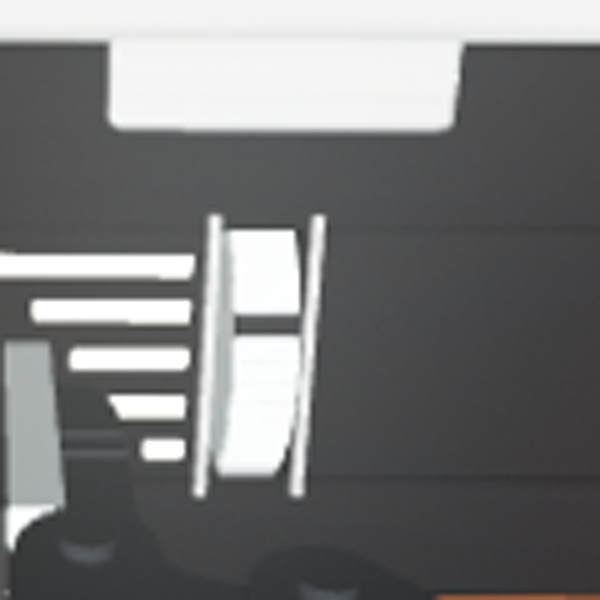

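Lid still shut (tab at crop (283,90)); line at crop (267,325), bar 4 at y 311, bar 3 at y 359.

```bash
python3 - <<'E'
from h import *
w=load('pics/w6.png'); f=lambda u,v:(320+u/5,170+v/5)
th=-0.1193; mx=np.array([np.cos(th),np.sin(th)])
for n,p,z in [('bar3',(130,359),200),('bar4',(110,311),200),('line',(267,325),207.2)]:
    d=onz(w,*f(*p),z)[:2]-[450.5,-117.2]; x=(d@mx); print(n,x.round(1),np.arcsin(x/28).round(3))
E
```

```text
bar3 -0.0 -0.0
bar4 8.2 0.295
line 9.2 0.334
```

```bash
python3 -c "
from bench import arm; print(arm.job_done())"
```

```text
the job is handed in; nothing more can be done
None
```

The job is handed in, with no verdict returned: the lid is shut, the wheel reads about +0.33 rad (fourth bar, allowed 0.2–0.4), it was pushed to its bottom at about 10 N and released, and the arm is clear of the machine.

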